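# Load a culture dish onto a viewing stand with a lifter

## Task

Take the lifter by its handle and, without touching the dish with the gripper or tilting it, carry the small dish that lies on its blade over to the viewing stand. Lower the blade into the stand's slot so that the dish is set gently and level, centred on the two rails, draw the blade out from under it, and lay the lifter flat on the desk. Leave the other things where they stand.

Things in the scene. Friction and masses are not known exactly. Their poses are not given: they have to be found in the camera images.
- lifter: Loose flat lifter, 0.2 kg: dark steel blade 30 mm wide, 4 mm thick, flat on the desk at the start, with an upright grey handle fin. Origin: underside, below the fin's middle; x runs level from handle to blade tip, z up. Blade: x = -25 to +170 mm (round tip), z = 0 to 4 mm. The fin stands across the blade: x = -7 to +7 mm, y = -18 to +18 mm, top at z = 60 mm; foot block x = -15 to +15 mm up to z = 9 mm.
- lifter_grip (a point): Where to grip, across the fin's 14 mm thickness (fingers closing along the lifter's x) and firmly (about 40 N) so that the lifter cannot swing: middle of the fin, 42 mm above the lifter's underside; axes as the lifter.
- lifter_blade (a point): Middle of the part of the blade's upper face that carries the dish: 140 mm from the lifter's origin along its x, 4 mm above its underside.
- dish: Small closed round petri dish, 67 mm across, 15 mm high, 25 g, with pale contents; it lies loose on the blade, near lifter_blade (up to 8 mm off along the blade, 2 mm across), and is held by friction only. Origin: centre of its underside; z up.
- stand: Fixed viewing stand: grey base 100 x 104 mm, 10 mm thick, white panel on it (top at 11 mm), and two parallel aluminium rails, 90 mm long, with a slot 48 mm wide between them. Origin: centre of its underside. x: the way the blade goes in (along the slot, which is open at both ends and above), y: across the slot, z: up. The blade passes down between the rails.
- stand_seat (a point): Where the centre of the dish's underside belongs: midway between the rails and along them, at the height of their tops (45 mm above the desk); axes as the stand. Rail tops are 19 mm wide; a lip 5 mm high runs along each outer edge, 86 mm between the lips. The dish spans the slot and rests on both rails between the lips.
- eyepiece: Bystander: black spare eyepiece, 34 mm across, 43 mm high, standing near the robot. Origin: centre of its underside.
- canister: Bystander: small canister with a black cap, 34 mm across, 56 mm high, behind the work. Origin: centre of its underside.
- jar: Bystander: white screw-top jar, 68 mm across, 79 mm high, left of the stand. Origin: centre of its underside.
- tape: Bystander: roll of tape lying flat, 52 mm across, 19 mm high, at the right. Origin: centre of its underside.
Things that resemble listed ones, but are neither listed nor needed, are in the scene too. What is shaped like the stand but orange is not meant.

How it is judged:
On the way, in this order (a step that is already met when the one before it is completed fails the run):
1. the lifter is raised off the desk with the dish on its blade (height (world z) of lifter above 0.02 m and z of dish in the frame of lifter between 0.001 and 0.01 m and horizontal distance between dish and lifter_blade below 0.035 m), for 0.2 s.
2. the dish, still on the blade, is above the seat of the stand (horizontal distance between dish and stand_seat below 0.02 m and z of dish in the frame of stand_seat above 0.003 m and z of dish in the frame of lifter between 0.001 and 0.01 m and horizontal distance between dish and lifter_blade below 0.035 m), for 0.05 s.
At the end, for the whole second after the job is handed in: The dish rests level (within 0.05 rad) and still on both rails, its centre within 12 mm of the seat's centre and 3 mm of the rails' height; the lifter lies flat (within 0.06 rad, underside within 6 mm of the desk top) and still on the desk (horizontal distance between dish and stand_seat below 0.012 m and z of dish in the frame of stand_seat between -0.003 and 0.003 m and angle between dish's own z axis and vertical below 0.05 rad and linear speed of each of dish, lifter below 0.02 m/s and height (world z) of lifter between -0.004 and 0.006 m and angle between lifter's own z axis and vertical below 0.06 rad); the robot touches nothing.
It fails at once if the gripper or arm touches the dish (contact force between any of the fingers, the arm and dish above 0.3 N).
It fails at once if the dish is tilted more than 0.25 rad (angle between dish's own z axis and vertical above 0.25 rad).
It fails at once if the dish is set on the stand hard (more than 12 N) (contact force between dish and stand above 12 N).
It fails at once if the eyepiece, canister, jar or tape roll is moved by more than 25 mm (distance of any of eyepiece, canister, jar, tape from where it was at the start of the episode above 0.025 m).
It also fails if it takes over 45 s, if anything falls off the work surface, if the arm or the gripper's body presses on something with over 40 N, if the wrist force passes 120 N, or if a joint passes its speed limit or range.

## Robot

A 6-joint arm with a two-finger parallel gripper is mounted at the origin on a cart in front of the work surface, level with it; the furniture and walls round the work are solid. World frame = base frame: x ahead of the robot, y to its left, z up, the work surface at z = 0. Lengths are in m, angles in rad, forces in N, time in s.
With the tool pointing down it reaches from about 0.275 to 0.875 m from the base axis. Payload 12.5 kg.
Tool frame: the origin (TCP) lies between the finger pads; the fingertips stand 17 mm ahead of it and the grasp point (between the pads) lies 2 mm behind it; z points along the fingers, y is the line along which they close (so a half turn about z gives the same grasp; the last joint's range is limited). The gripper opens to 85 mm and grips with 20 to 120 N. Pads are 22 mm wide; open, the fingers measure 114 mm over their backs; the gripper's body (76 mm by 85 mm) begins 54 mm behind the grasp point. The pads swing forward as they close: fully open they stand 13 mm farther back than shut.
Start: joints at [-1.221, 0.351, 1.652, -0, 1.139, -0.085], TCP at [0.232, -0.499, 0.248] pointing down, gripper open.
Joint ranges: [-2.75, 2.75], [-0.79, 2.1], [0.01, 2.65], [-1.57, 4.71], [0.07, 3.14], [-2.87, 2.87]. Speed limits (rad/s): [2.22, 2.22, 2.79, 3.14, 3.14, 3.14].

## Interface

Orientations are given as a unit quaternion [x, y, z, w].
In Python, from bench import bot gives the robot as it stands.
- The arm moves only by the tool carry_out, never from a script. Its argument "motion" is a list of rows, each an object of numbers: "rx", "ry", "rz": the turn, a rotation vector about the tool's x, y, z in degrees; "dx", "dy", "dz": the shift along the tool's x, y, z in mm; "jaw": the finger opening in mm, from 0 to 85.4. In form: [{"rx": .., "ry": .., "rz": .., "dx": .., "dy": .., "dz": .., "jaw": ..}, ...]. A call has 1 to 8 rows; each row shifts and turns the commanded pose from where the row before left it, along the tool's axes as they then stand; what a row does not reach is not made up. A row lasts 1/12 s, in which the tool goes at most 41.7 mm and 7.16 degrees, less where a joint would pass 70% of its speed; a pose out of reach is approached as far as the arm can. A call is refused whole if a number of a shift passes 41.7 or a number of a turn 7.16, either way. A call with a gripper value outside its range is refused whole. The fingers move at their own pace and stop on an object; "force" is the grip in N (left out, the last holds). Time passes only in rows, so rows that do not move let the fingers close. It gives the time, the measured TCP pose, the force, the opening and the grip force at its end, in the units of the state.
- bot.state(): the state, without advancing time (a new reading comes with each control period).
- bot.get_image(name): name is "scene" or "top" or "wrist"; returns a dict with "image" (384x512x3 uint8, red, green, blue), "mtx" (3x3 intrinsics, pixels), "dist" ([k1, k2, p1, p2, k3] as OpenCV has them; the pictures are not rectified), "extrinsics" (4x4, takes a point from camera to world coordinates); the wrist camera has in their place "T_tool_cam" (4x4, takes a point from camera to tool coordinates, whose origin is the TCP and whose axes are the flange's). Camera axes: x right, y down, z forward; pixel columns grow to the right and rows downward; lengths in m; the calibration is good to about 2 mm. A picture is of the moment at which its call begins: read the wrist's pose just before it. There is no depth.
- bot.job_done(): hands the job in; it is judged then, once.
The state is a dict: "clock": time; "joints": joint angles; "dq": joint speeds; "effort": joint torques, N m; "ee_pos": TCP position; "eef_rot": TCP orientation; "contact_force": force on the tool from outside, world axes, zero at the start; "torque": the same for the moment, N m; "gripper_width": finger opening in m; "gripper_force": force on a finger pad.
Only numpy, scipy, OpenCV 4.12 (cv2) and the standard library are available. Lean on these libraries where they do the work, as an engineer would, in place of code of your own. Each camera call takes 0.05 s, during which the arm holds its last target. There are 200 camera calls.

## Working session

There is one attempt and no reset: what is moved stays moved. The work goes in short steps, Python scripts to look and compute and a tool call to move; the robot and the scene stay as the last step left them, time stands still between calls to the robot, and variables do not carry over. Pictures are saved under pics/ and viewed, at most 10 in all, crops included, and the job is handed in when it is done.

Besides the shell and the picture viewer there is one more tool, called after "Call:" as name(argument=value, ...) on one line, values as JSON. carry_out: Moves the arm, as the interface text tells. Its arguments: {"type":"object","properties":{"motion":{"type":"array"},"force":{"type":"number"}},"required":["motion"]}

```bash
mkdir -p pics; ls
cat > h.py <<'E'
import numpy as np, cv2, pickle
from bench import bot
from scipy.spatial.transform import Rotation as R
def grab(n,f):
    s=bot.state(); d=bot.get_image(n)
    if n=='wrist':
        T=np.eye(4);T[:3,:3]=R.from_quat(s['eef_rot']).as_matrix();T[:3,3]=s['ee_pos']
        d['extrinsics']=T@np.array(d['T_tool_cam'])
    cv2.imwrite(f'pics/{f}.png',d['image'][:,:,::-1]); pickle.dump(d,open(f'pics/{f}.pkl','wb')); return d
def load(f): return pickle.load(open(f'pics/{f}.pkl','rb'))
def ray(d,px):
    p=cv2.undistortPoints(np.array([[px]],float),np.array(d['mtx'],float),np.array(d['dist'],float))[0,0]
    E=np.array(d['extrinsics']);v=E[:3,:3]@[p[0],p[1],1];return E[:3,3],v/np.linalg.norm(v)
def atz(d,px,z):
    o,v=ray(d,px);return o+v*(z-o[2])/v[2]
def tri(*obs):
    A=np.zeros((3,3));b=np.zeros(3)
    for d,px in obs:
        o,v=ray(d,px);P=np.eye(3)-np.outer(v,v);A+=P;b+=P@o
    return np.linalg.solve(A,b)
def proj(d,X):
    E=np.linalg.inv(np.array(d['extrinsics']))
    return cv2.projectPoints(np.array(X,float).reshape(-1,3),cv2.Rodrigues(E[:3,:3])[0],E[:3,3],np.array(d['mtx'],float),np.array(d['dist'],float))[0][:,0]
E
python3 - <<'E'
from h import *
a=grab('scene','s0');b=grab('top','t0')
for d in(a,b):print(np.round(d['extrinsics'],3).tolist(),np.round(d['mtx'],0).tolist())
print(bot.state())
w=bot.get_image('wrist');print(np.round(w['T_tool_cam'],3).tolist())
im=np.vstack([cv2.resize(a['image'],(400,300)),cv2.resize(b['image'],(400,300))])
E
```

```text
pics
[[0.876, -0.246, 0.416, -0.013], [-0.483, -0.455, 0.748, -0.979], [0.005, -0.856, -0.517, 0.721], [0.0, 0.0, 0.0, 1.0]] [[381.0, 0.0, 252.0], [0.0, 381.0, 190.0], [0.0, 0.0, 1.0]]
[[0.02, -0.998, 0.053, 0.415], [-1.0, -0.02, -0.004, -0.027], [0.005, -0.053, -0.999, 1.565], [0.0, 0.0, 0.0, 1.0]] [[480.0, 0.0, 260.0], [0.0, 480.0, 195.0], [0.0, 0.0, 1.0]]
{'clock': 0.1, 'joints': array([-1.22059364e+00,  3.51187116e-01,  1.65235835e+00, -2.34761561e-05,
        1.13908891e+00, -8.45622307e-02]), 'dq': array([-8.65211631e-04, -1.08995320e-03, -2.63164389e-03,  2.56938503e-03,
       -3.72711869e-04,  4.07179833e-06]), 'effort': array([ 1.58364983e-03, -5.06832254e+01, -2.91876107e+01, -6.44656893e-05,
        2.64985487e-03, -2.54186330e-05]), 'ee_pos': array([ 0.23160017, -0.4985542 ,  0.2478103 ]), 'eef_rot': array([ 9.76464137e-01,  2.15679200e-01, -7.95425842e-05, -5.14863639e-04]), 'contact_force': array([-0.80562893, -0.10987996,  0.92263887]), 'torque': array([ 0.027248  , -0.00747083,  0.01155383]), 'gripper_force': 0.0, 'gripper_width': 0.08560291169402524}
[[-0.001, -0.956, -0.294, 0.075], [1.0, -0.0, -0.0, -0.001], [0.0, -0.294, 0.956, -0.127], [0.0, 0.0, 0.0, 1.0]]
```

View pics/s0.png

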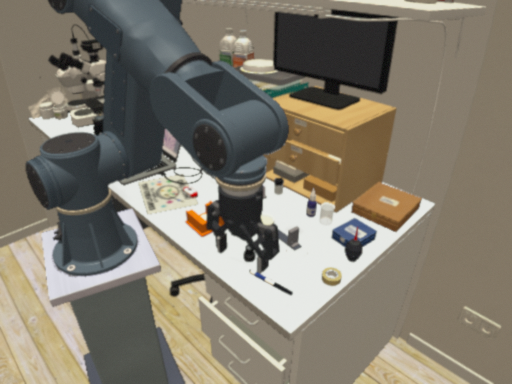

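View pics/t0.png

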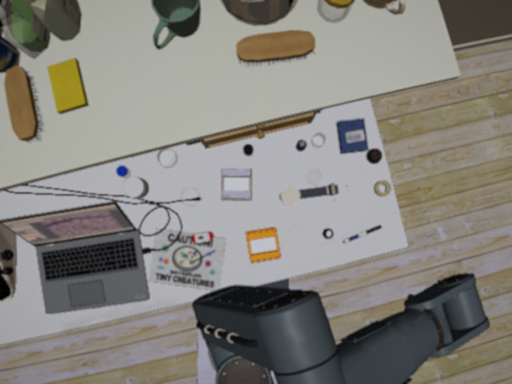

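The top view shows the lifter (dish near (290,195), fin near (333,190)) and two stand-shaped things: a grey one near (236,184) and an orange one near (263,245), which is excluded by the description. I'll crop closer to check that choice.

Run:
```python
from h import *
d=load('t0');c=d['image'][130:255,210:400,::-1]
cv2.imwrite('pics/t0c.png',cv2.resize(c,None,fx=4.2,fy=4.2,interpolation=cv2.INTER_CUBIC))
for n,p,z in[('dish',(290,195),.019),('fin',(333,190),.06),('stand',(236,184),.045)]:print(n,atz(d,p,z).round(3))
```

```text
dish [ 0.5   -0.131  0.019]
fin [ 0.517 -0.264  0.06 ]
stand [0.531 0.043 0.045]
```

View pics/t0c.png

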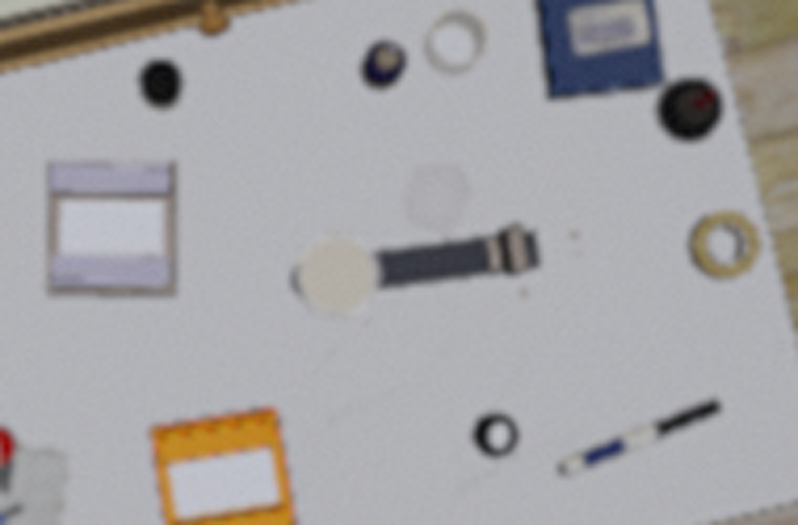

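The candidates in the top picture are:
- **Stand:** grey (236,184) or orange (263,245). I choose the grey one.
- **Dish:** pale, on the blade at (290,195), or a clear empty ring at (314,176). I choose the pale one.
- **Lifter fin:** at (333,190). The pen at (362,233) is the only other elongated thing.

The crop confirms the dark blade with the pale dish and grey fin, and rails running left to right in the grey stand. Next I move to hover.

Call:
carry_out(motion=[{"dx":20,"dy":-9},{"dx":33,"dy":-15},{"dx":33,"dy":-15},{"dx":33,"dy":-15},{"dx":33,"dy":-15},{"dx":33,"dy":-15},{"dx":33,"dy":-15},{"dx":33,"dy":-15}])

```text
schema error: expected keys rx, ry, rz, dx, dy, dz, jaw
```

Call:
carry_out(motion=[{"dx":33,"dy":-15},{"dx":33,"dy":-15},{"dx":16,"dy":-8,"rz":3},{"rz":5},{"rz":5},{"rz":5},{},{}])

```text
schema error: expected keys rx, ry, rz, dx, dy, dz, jaw
```

Run:
```python
from h import *
print(bot.state()['ee_pos'],bot.state()['eef_rot']);d=grab('wrist','w1');print(np.round(d['mtx'],0).tolist())
print(proj(d,[[.517,-.264,.06],[.5,-.131,.019],[.531,.043,.045]]))
cv2.imwrite('pics/w1b.png',cv2.resize(d['image'][:,:,::-1],(800,600),interpolation=cv2.INTER_CUBIC))
```

```text
[ 0.23161223 -0.49859919  0.24786456] [ 9.76461526e-01  2.15691174e-01 -7.07769488e-05 -4.47800327e-04]
[[311.0, 0.0, 257.0], [0.0, 311.0, 190.0], [0.0, 0.0, 1.0]]
[[ 116.30326227 -366.8694557 ]
 [ -46.69947478 -382.80891057]
 [-492.91326981 -845.86922003]]
```

View pics/w1b.png

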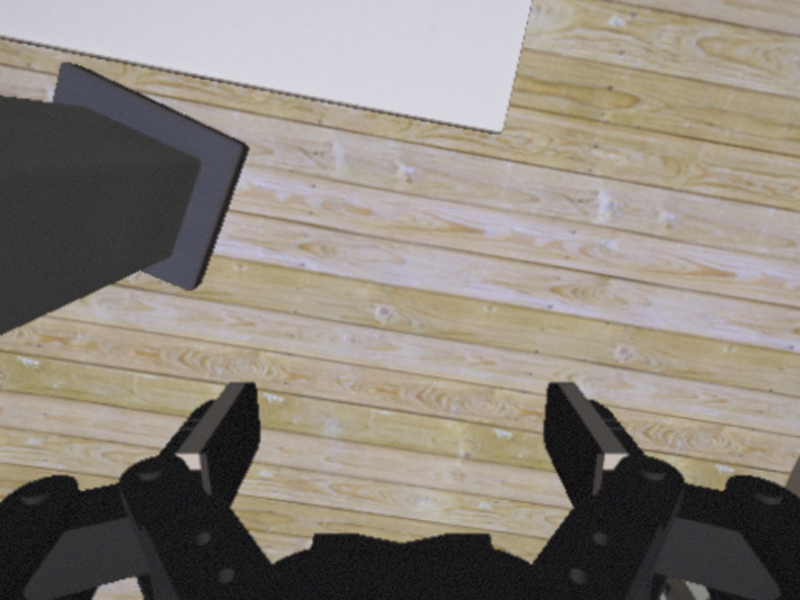

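The picture shows only the floor and the desk corner, with the pads near (240,430) and (570,430). Both moves were refused because every row needs all the keys.

Call:
carry_out(motion=[{"rx":0,"ry":0,"rz":0,"dx":20,"dy":-11,"dz":0,"jaw":85},{"rx":0,"ry":0,"rz":0,"dx":34,"dy":-18,"dz":0,"jaw":85},{"rx":0,"ry":0,"rz":0,"dx":34,"dy":-18,"dz":0,"jaw":85},{"rx":0,"ry":0,"rz":0,"dx":34,"dy":-18,"dz":0,"jaw":85},{"rx":0,"ry":0,"rz":0,"dx":34,"dy":-18,"dz":0,"jaw":85},{"rx":0,"ry":0,"rz":0,"dx":34,"dy":-18,"dz":0,"jaw":85},{"rx":0,"ry":0,"rz":0,"dx":34,"dy":-18,"dz":0,"jaw":85},{"rx":0,"ry":0,"rz":0,"dx":34,"dy":-18,"dz":0,"jaw":85}])

```text
clock: 0.87
ee_pos: [0.4087, -0.2642, 0.2483]
eef_rot: [0.976, 0.216, 0.0, 0.0]
contact_force: [-0.3, -0.6, 0.4]
gripper_width: 0.0853
gripper_force: 0.0
```

Call:
carry_out(motion=[{"rx":0,"ry":0,"rz":2,"dx":34,"dy":-18,"dz":0,"jaw":85},{"rx":0,"ry":0,"rz":4,"dx":16,"dy":-9,"dz":0,"jaw":85},{"rx":0,"ry":0,"rz":6,"dx":0,"dy":0,"dz":0,"jaw":85},{"rx":0,"ry":0,"rz":6,"dx":0,"dy":0,"dz":0,"jaw":85},{"rx":0,"ry":0,"rz":0,"dx":0,"dy":0,"dz":0,"jaw":85},{"rx":0,"ry":0,"rz":0,"dx":0,"dy":0,"dz":0,"jaw":85},{"rx":0,"ry":0,"rz":0,"dx":0,"dy":0,"dz":0,"jaw":85}])

```text
clock: 1.45
ee_pos: [0.4423, -0.2209, 0.2483]
eef_rot: [0.998, 0.062, -0.0, -0.0]
contact_force: [-0.1, -0.9, -0.3]
gripper_width: 0.085
gripper_force: 0.0
```

Run:
```python
from h import *
print(bot.state()['clock'],bot.state()['ee_pos'],R.from_quat(bot.state()['eef_rot']).as_matrix().round(3).tolist());d=grab('wrist','w2')
print(proj(d,[[.517,-.264,.06],[.5,-.131,.019],[.531,.043,.045]]).round())
cv2.imwrite('pics/w2b.png',cv2.resize(d['image'][:,:,::-1],(800,600),interpolation=cv2.INTER_CUBIC))
```

```text
1.45 [ 0.44232563 -0.22087183  0.24825308] [[0.992, 0.123, -0.0], [0.123, -0.992, 0.0], [-0.0, -0.0, -1.0]]
[[311. 100.]
 [183.  99.]
 [ -7.  41.]]
```

View pics/w2b.png

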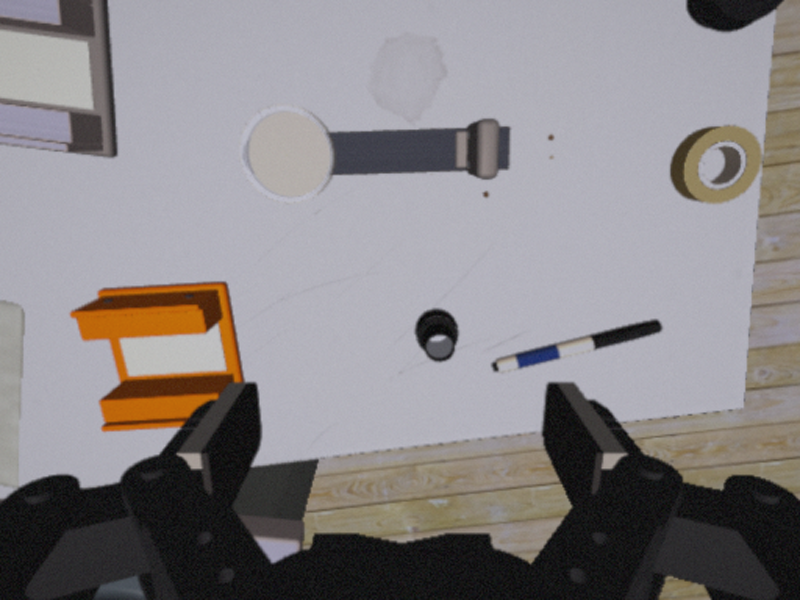

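The wrist picture shows:
- fin top at (487,149), blade mid-line from (335,153) to the tail at (509,148)
- dish centred at (289,153)
- grey stand's near corner at (115,155)
- eyepiece at (438,335), orange decoy at (160,355)

The clear ring is only a stain at (408,75).

Run:
```python
from h import *
w=load('w2');t=load('t0');k=1.5625
W=lambda p:(p[0]/k,p[1]/k); T=lambda p:(p[0]/4.2+210,p[1]/4.2+130)
print('fin top tri',tri((w,W((487,149))),(t,T((513,250)))).round(4))
print('dish tri',tri((w,W((289,153))),(t,T((337,277)))).round(4), atz(w,W((289,153)),.017).round(4))
a=atz(w,W((335,153)),.004);b=atz(w,W((509,148)),.004);u=(a-b)/np.linalg.norm(a-b)
print('tail',b.round(4),'dir',u.round(4),np.degrees(np.arctan2(u[1],u[0])),'origin',(b+.025*u).round(4))
for p in [(487,149)]: print('fin z.06',atz(w,W(p),.06).round(4))
```

```text
fin top tri [ 0.5213 -0.2692  0.0195]
dish tri [ 0.4997 -0.1321  0.0099] [ 0.5018 -0.133   0.017 ]
tail [ 0.5245 -0.289   0.004 ] dir [-0.1493  0.9888  0.    ] 98.58567328233158 origin [ 0.5207 -0.2643  0.004 ]
fin z.06 [ 0.521  -0.2638  0.06  ]
```

Call:
carry_out(motion=[{"rx":0,"ry":0,"rz":0,"dx":13,"dy":9,"dz":10,"jaw":85},{"rx":0,"ry":0,"rz":0,"dx":20,"dy":15,"dz":20,"jaw":85},{"rx":0,"ry":0,"rz":0,"dx":20,"dy":15,"dz":20,"jaw":85},{"rx":0,"ry":0,"rz":0,"dx":20,"dy":13,"dz":20,"jaw":85},{"rx":0,"ry":0,"rz":-1.5,"dx":0,"dy":0,"dz":20,"jaw":85},{"rx":0,"ry":0,"rz":0,"dx":0,"dy":0,"dz":0,"jaw":85},{"rx":0,"ry":0,"rz":0,"dx":0,"dy":0,"dz":0,"jaw":85}])

```text
clock: 2.08
ee_pos: [0.5205, -0.2634, 0.1577]
eef_rot: [0.997, 0.073, -0.001, -0.001]
contact_force: [0.1, 0.2, 1.4]
gripper_width: 0.0849
gripper_force: 0.0
```

Run:
```python
from h import *
print(bot.state()['clock'],bot.state()['ee_pos'],R.from_quat(bot.state()['eef_rot']).as_matrix().round(3).tolist());d=grab('wrist','w3')
cv2.imwrite('pics/w3b.png',cv2.resize(d['image'][:,:,::-1],(800,600),interpolation=cv2.INTER_CUBIC))
```

```text
2.0833 [ 0.52051153 -0.26341266  0.15771879] [[0.989, 0.147, -0.002], [0.147, -0.989, 0.001], [-0.002, -0.002, -1.0]]
```

View pics/w3b.png

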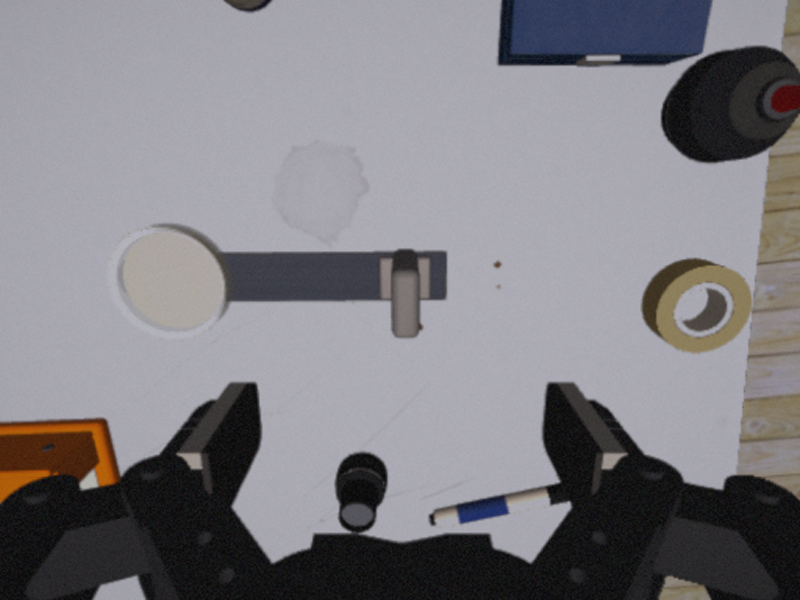

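The fin top is centred near (405,305) between the pads, and the blade edges run level in the picture (252 and 300), so the yaw is aligned. The tail end is at (446,275) and the dish at (173,281).

Run:
```python
from h import *
w=load('w2');v=load('w3');k=1.5625
W=lambda p:(p[0]/k,p[1]/k)
print('fin top tri',tri((w,W((487,149))),(v,W((405,305)))).round(4), atz(v,W((405,305)),.06).round(4))
print('tail tri',tri((w,W((509.5,148))),(v,W((446,275)))).round(4))
print('dish tri',tri((w,W((289,153))),(v,W((173,281)))).round(4), atz(v,W((173,281)),.016).round(4))
b=atz(v,W((446,275)),.004);a=atz(v,W((229,276.5)),.004);u=(a-b)/np.linalg.norm(a-b)
print('tail',b.round(4),'dir',u.round(4),np.degrees(np.arctan2(u[1],u[0])),'origin',(b+.025*u).round(4))
s=bot.state();Rm=R.from_quat(s['eef_rot']).as_matrix();print('to fin in tool mm',(Rm.T@((b+.025*u)*[1,1,0]+[0,0,.040]-s['ee_pos'])*1000).round(1), 'tool y ang',np.degrees(np.arctan2(-Rm[1,1],-Rm[0,1])))
```

```text
fin top tri [ 0.521  -0.2642  0.0587] [ 0.5214 -0.2642  0.06  ]
tail tri [ 0.5247 -0.2893  0.0019]
dish tri [ 0.5016 -0.1327  0.0145] [ 0.502  -0.1336  0.016 ]
tail [ 0.5254 -0.2886  0.004 ] dir [-0.1537  0.9881  0.    ] 98.84426676046287 origin [ 0.5215 -0.2639  0.004 ]
to fin in tool mm [  0.5   0.4 119. ] tool y ang 98.40813996035111
```

Call:
carry_out(motion=[{"rx":0,"ry":0,"rz":-0.4,"dx":0.5,"dy":0.5,"dz":10,"jaw":85},{"rx":0,"ry":0,"rz":0,"dx":0,"dy":0,"dz":20,"jaw":85},{"rx":0,"ry":0,"rz":0,"dx":0,"dy":0,"dz":20,"jaw":85},{"rx":0,"ry":0,"rz":0,"dx":0,"dy":0,"dz":20,"jaw":85},{"rx":0,"ry":0,"rz":0,"dx":0,"dy":0,"dz":20,"jaw":85},{"rx":0,"ry":0,"rz":0,"dx":0,"dy":0,"dz":15,"jaw":85},{"rx":0,"ry":0,"rz":0,"dx":0,"dy":0,"dz":10,"jaw":85},{"rx":0,"ry":0,"rz":0,"dx":0,"dy":0,"dz":3,"jaw":85}])

```text
clock: 2.8
ee_pos: [0.5213, -0.2638, 0.0395]
eef_rot: [0.997, 0.077, -0.0, -0.0]
contact_force: [-1.1, 0.2, 0.5]
gripper_width: 0.0846
gripper_force: 0.0
```

Call:
carry_out(motion=[{"rx":0,"ry":0,"rz":0,"dx":0,"dy":0,"dz":0,"jaw":60},{"rx":0,"ry":0,"rz":0,"dx":0,"dy":0,"dz":0,"jaw":35},{"rx":0,"ry":0,"rz":0,"dx":0,"dy":0,"dz":0,"jaw":28},{"rx":0,"ry":0,"rz":0,"dx":0,"dy":0,"dz":0,"jaw":24},{"rx":0,"ry":0,"rz":0,"dx":0,"dy":0,"dz":0,"jaw":20},{"rx":0,"ry":0,"rz":0,"dx":0,"dy":0,"dz":0,"jaw":18}], force=40)

```text
clock: 3.3
ee_pos: [0.5219, -0.264, 0.0407]
eef_rot: [0.997, 0.077, 0.0, 0.0]
contact_force: [-0.4, -0.8, -0.1]
gripper_width: 0.0178
gripper_force: 0.0
```

Call:
carry_out(motion=[{"rx":0,"ry":0,"rz":0,"dx":0,"dy":0,"dz":0,"jaw":16.5},{"rx":0,"ry":0,"rz":0,"dx":0,"dy":0,"dz":0,"jaw":15.5},{"rx":0,"ry":0,"rz":0,"dx":0,"dy":0,"dz":0,"jaw":14.5},{"rx":0,"ry":0,"rz":0,"dx":0,"dy":0,"dz":0,"jaw":13},{"rx":0,"ry":0,"rz":0,"dx":0,"dy":0,"dz":0,"jaw":8},{"rx":0,"ry":0,"rz":0,"dx":0,"dy":0,"dz":0,"jaw":4},{"rx":0,"ry":0,"rz":0,"dx":0,"dy":0,"dz":0,"jaw":0},{"rx":0,"ry":0,"rz":0,"dx":0,"dy":0,"dz":0,"jaw":0}], force=40)

```text
clock: 3.97
ee_pos: [0.522, -0.2642, 0.0406]
eef_rot: [0.997, 0.077, 0.0, 0.0]
contact_force: [-1.3, -3.5, 4.9]
gripper_width: 0.0135
gripper_force: 39.7
```

Call:
carry_out(motion=[{"rx":0,"ry":0,"rz":0,"dx":0,"dy":0,"dz":-1,"jaw":0},{"rx":0,"ry":0,"rz":0,"dx":0,"dy":0,"dz":-2,"jaw":0},{"rx":0,"ry":0,"rz":0,"dx":0,"dy":0,"dz":-4,"jaw":0},{"rx":0,"ry":0,"rz":0,"dx":0,"dy":0,"dz":-6,"jaw":0},{"rx":0,"ry":0,"rz":0,"dx":0,"dy":0,"dz":-8,"jaw":0},{"rx":0,"ry":0,"rz":0,"dx":0,"dy":0,"dz":-9,"jaw":0},{"rx":0,"ry":0,"rz":0,"dx":0,"dy":0,"dz":-10,"jaw":0},{"rx":0,"ry":0,"rz":0,"dx":0,"dy":0,"dz":-10,"jaw":0}], force=40)

```text
clock: 4.63
ee_pos: [0.5219, -0.264, 0.0916]
eef_rot: [0.997, 0.077, 0.0, 0.0]
contact_force: [1.0, 0.7, -2.8]
gripper_width: 0.0134
gripper_force: 38.9
```

Call:
carry_out(motion=[{"rx":0,"ry":0,"rz":0,"dx":0,"dy":0,"dz":-9,"jaw":0},{"rx":0,"ry":0,"rz":0,"dx":0,"dy":0,"dz":-7,"jaw":0},{"rx":0,"ry":0,"rz":0,"dx":0,"dy":0,"dz":-5,"jaw":0},{"rx":0,"ry":0,"rz":0,"dx":0,"dy":0,"dz":-3,"jaw":0},{"rx":0,"ry":0,"rz":0,"dx":0,"dy":0,"dz":-1,"jaw":0},{"rx":0,"ry":0,"rz":0,"dx":0,"dy":0,"dz":0,"jaw":0},{"rx":0,"ry":0,"rz":0,"dx":0,"dy":0,"dz":0,"jaw":0}], force=40)

```text
clock: 5.22
ee_pos: [0.5216, -0.2639, 0.1149]
eef_rot: [0.997, 0.077, -0.0, -0.0]
contact_force: [-0.0, -0.7, -2.6]
gripper_width: 0.0137
gripper_force: 38.9
```

Run:
```python
from h import *
print(bot.state()['clock'],bot.state()['ee_pos'],R.from_quat(bot.state()['eef_rot']).as_matrix().round(4).tolist());d=grab('wrist','w4');s=grab('scene','s4')
c=s['image'][160:310,180:400,::-1]
im=np.hstack([cv2.resize(d['image'][:,:,::-1],(400,300)),cv2.resize(c,(400,300))])
g=cv2.resize(d['image'][:,:,::-1],(800,600),interpolation=cv2.INTER_CUBIC)
g[400:,:410]=cv2.resize(s['image'][175:275,200:405,::-1],(410,200),interpolation=cv2.INTER_CUBIC)
cv2.imwrite('pics/w4b.png',g)
```

```text
5.2167 [ 0.52157943 -0.2638668   0.11491327] [[0.9882, 0.1532, -0.0006], [0.1532, -0.9882, 0.0004], [-0.0005, -0.0004, -1.0]]
```

View pics/w4b.png

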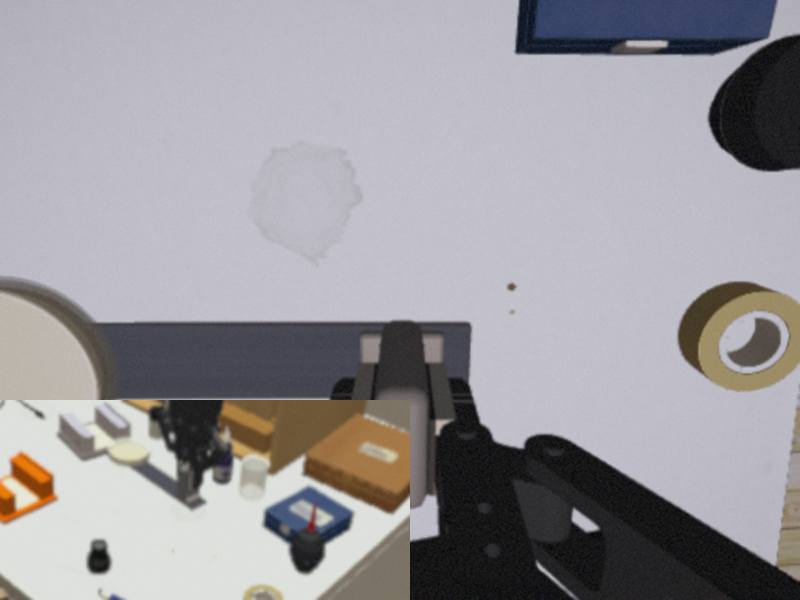

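The lifter is held level with the dish still on the blade (left edge, around (40,350)), and the scene inset agrees. Next I raise it, turn it to the stand's yaw, and stop short for a look at the stand.

Call:
carry_out(motion=[{"rx":0,"ry":0,"rz":0.3,"dx":0,"dy":0,"dz":-3,"jaw":0},{"rx":0,"ry":0,"rz":0.7,"dx":0,"dy":0,"dz":-6,"jaw":0},{"rx":0,"ry":0,"rz":1,"dx":0,"dy":0,"dz":-9,"jaw":0},{"rx":0,"ry":0,"rz":1.2,"dx":0,"dy":0,"dz":-12,"jaw":0},{"rx":0,"ry":0,"rz":1.3,"dx":0,"dy":0,"dz":-14,"jaw":0},{"rx":0,"ry":0,"rz":1.2,"dx":0,"dy":0,"dz":-14,"jaw":0},{"rx":0,"ry":0,"rz":0.8,"dx":0,"dy":0,"dz":-14,"jaw":0},{"rx":0,"ry":0,"rz":0.5,"dx":1,"dy":-2,"dz":-14,"jaw":0}], force=40)

```text
clock: 5.98
ee_pos: [0.5227, -0.2622, 0.2034]
eef_rot: [1.0, 0.015, 0.001, 0.0]
contact_force: [0.6, -0.1, -2.3]
gripper_width: 0.0135
gripper_force: 39.0
```

Call:
carry_out(motion=[{"rx":0,"ry":0,"rz":0,"dx":1,"dy":-4,"dz":-13,"jaw":0},{"rx":0,"ry":0,"rz":0,"dx":2,"dy":-7,"dz":-12,"jaw":0},{"rx":0,"ry":0,"rz":0,"dx":3,"dy":-10,"dz":-10,"jaw":0},{"rx":0,"ry":0,"rz":0,"dx":3,"dy":-12,"dz":-7,"jaw":0},{"rx":0,"ry":0,"rz":0,"dx":3,"dy":-13,"dz":-4,"jaw":0},{"rx":0,"ry":0,"rz":0,"dx":2,"dy":-11,"dz":-2,"jaw":0},{"rx":0,"ry":0,"rz":0,"dx":1,"dy":-8,"dz":-1,"jaw":0},{"rx":0,"ry":0,"rz":0,"dx":0,"dy":-5,"dz":0,"jaw":0}], force=40)

```text
clock: 6.65
ee_pos: [0.5356, -0.1899, 0.2501]
eef_rot: [1.0, 0.016, -0.0, -0.0]
contact_force: [-0.2, -0.2, -2.5]
gripper_width: 0.0136
gripper_force: 39.1
```

Call:
carry_out(motion=[{"rx":0,"ry":0,"rz":0,"dx":0,"dy":-2,"dz":0,"jaw":0},{"rx":0,"ry":0,"rz":0,"dx":0,"dy":-0.5,"dz":0,"jaw":0},{"rx":0,"ry":0,"rz":0,"dx":0,"dy":0,"dz":0,"jaw":0},{"rx":0,"ry":0,"rz":0,"dx":0,"dy":0,"dz":0,"jaw":0}], force=40)

```text
clock: 6.98
ee_pos: [0.5353, -0.1894, 0.2501]
eef_rot: [1.0, 0.016, -0.0, -0.0]
contact_force: [-0.5, 0.2, -2.4]
gripper_width: 0.0134
gripper_force: 39.0
```

Run:
```python
from h import *
print(bot.state()['clock'],bot.state()['ee_pos'],R.from_quat(bot.state()['eef_rot']).as_matrix().round(4).tolist());d=grab('wrist','w5')
cv2.imwrite('pics/w5b.png',cv2.resize(d['image'][:,:,::-1],(800,600),interpolation=cv2.INTER_CUBIC))
```

```text
6.9833 [ 0.53527532 -0.18935926  0.25007296] [[0.9995, 0.0311, -0.0003], [0.0311, -0.9995, 0.0], [-0.0003, -0.0001, -1.0]]
```

View pics/w5b.png

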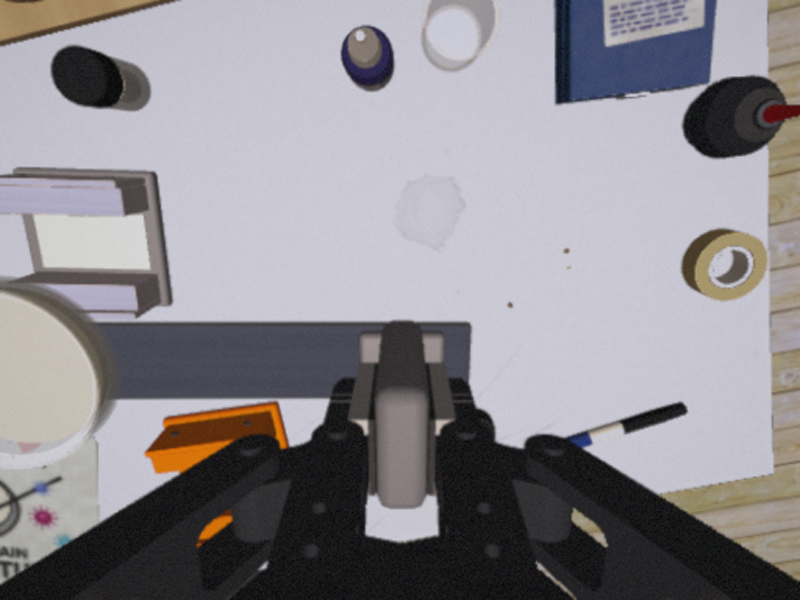

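The dish is still on the blade at left. The stand's base corners are at (155,170) and (171,301). The upper rail's near-end top spans (118,180) to (124,214), and the panel is between.

Run:
```python
from h import *
w=load('w2');v=load('w5');k=1.5625
W=lambda p:(p[0]/k,p[1]/k)
A=atz(v,W((156,171)),.01);B=atz(v,W((172,303)),.01)
e=(A-B);print('near edge',A.round(4),B.round(4),'len',np.linalg.norm(e).round(4));e/=np.linalg.norm(e)
n=np.array([-e[1],e[0],0]);m=(A+B)/2
print('yaw',np.degrees(np.arctan2(n[1],n[0])),'seat',(m+.05*n).round(4))
# line fits of long edges in w5 by my pixel reads: base far-side edge, rail
for nm,p,q,z in[('base top edge',(15,170),(155,171),.01),('rail outer/inner',(0,213),(122,216),.045)]:
    a=atz(v,W(p),z);b=atz(v,W(q),z);u=a-b;print(nm,a.round(4),b.round(4),np.degrees(np.arctan2(u[1],u[0])))
print('w2 corner',atz(w,W((115,155)),.01).round(4), 'tri',tri((w,W((115,156))),(v,W((172,303)))).round(4))
# model overlay check
th=np.arctan2(n[1],n[0]);c=m+.05*n
def S(x,y,z):return [c[0]+x*np.cos(th)-y*np.sin(th),c[1]+x*np.sin(th)+y*np.cos(th),z]
P=[S(-.045,-.024,.045),S(-.045,-.043,.045),S(-.045,.024,.045),S(-.045,.043,.045),S(-.045,-.043,.05),S(-.045,.043,.05)]
print((proj(v,P)*k).round(0).tolist())
print('dish',tri((v,W((27,366))),(v,W((27,366)))) if 0 else '')
g=cv2.resize(v['image'][:,:,::-1],None,fx=k,fy=k,interpolation=cv2.INTER_CUBIC)
E=[S(x,y,.01) for x,y in((-.05,-.052),(-.05,.052),(.05,.052),(.05,-.052))]
cv2.polylines(g,[np.int32(proj(v,E)*k)],True,(0,0,255),1)
for sg in(1,-1):
  cv2.polylines(g,[np.int32(proj(v,[S(x,sg*y,.045) for x,y in((-.045,.024),(-.045,.043),(.045,.043),(.045,.024))])*k)],True,(0,200,0),1)
cv2.imwrite('pics/ov.png',cv2.resize(g[140:440,0:260],None,fx=2,fy=2))
s=bot.state();print(s['clock'])
```

```text
near edge [ 0.5864 -0.0088  0.01  ] [ 0.4856 -0.0092  0.01  ] len 0.1008
yaw 90.21362975137325 seat [0.5358 0.041  0.01  ]
base top edge [0.5833 0.0912 0.01  ] [ 0.5864 -0.0081  0.01  ] 91.78716361748401
rail outer/inner [0.5574 0.0802 0.045 ] [5.583e-01 5.000e-04 4.500e-02] 90.63004315045033
w2 corner [ 0.4843 -0.0088  0.01  ] tri [ 0.4831 -0.0055  0.0033]
[[128.0, 214.0], [124.0, 185.0], [138.0, 282.0], [142.0, 308.0], [120.0, 185.0], [138.0, 310.0]]
dish 
7.0333
```

View pics/ov.png

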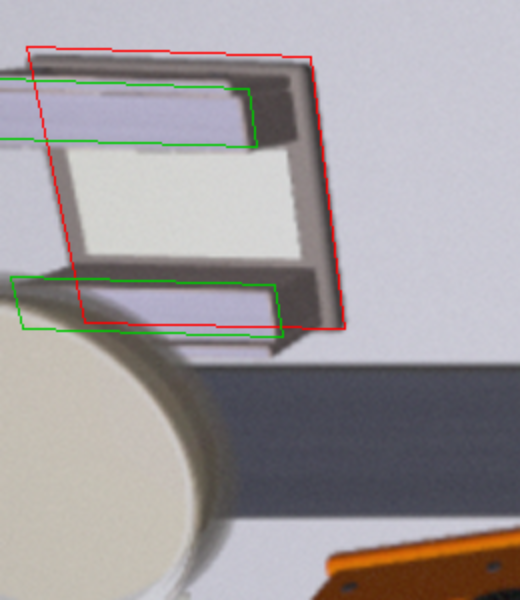

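The overlay puts the stand about 2.5 mm nearer the robot than my first fit, so the seat is about (0.533, 0.0415) with yaw near 90.8°. Target TCP over the seat is about (0.534, -0.091).

Call:
carry_out(motion=[{"rx":0,"ry":0,"rz":0.2,"dx":0,"dy":-2,"dz":0,"jaw":0},{"rx":0,"ry":0,"rz":0.2,"dx":0,"dy":-4,"dz":1,"jaw":0},{"rx":0,"ry":0,"rz":0.2,"dx":0,"dy":-7,"dz":2,"jaw":0},{"rx":0,"ry":0,"rz":0.2,"dx":0,"dy":-10,"dz":4,"jaw":0},{"rx":0,"ry":0,"rz":0.2,"dx":0,"dy":-12,"dz":6,"jaw":0},{"rx":0,"ry":0,"rz":0,"dx":0,"dy":-13,"dz":8,"jaw":0},{"rx":0,"ry":0,"rz":0,"dx":0,"dy":-13,"dz":10,"jaw":0},{"rx":0,"ry":0,"rz":0,"dx":0,"dy":-12,"dz":11,"jaw":0}], force=40)

```text
clock: 7.7
ee_pos: [0.5339, -0.1141, 0.2073]
eef_rot: [1.0, 0.007, -0.0, -0.0]
contact_force: [0.2, -1.0, -2.1]
gripper_width: 0.0137
gripper_force: 39.0
```

Call:
carry_out(motion=[{"rx":0,"ry":0,"rz":0,"dx":0,"dy":-10,"dz":12,"jaw":0},{"rx":0,"ry":0,"rz":0,"dx":0,"dy":-7,"dz":13,"jaw":0},{"rx":0,"ry":0,"rz":0,"dx":0,"dy":-4,"dz":13,"jaw":0},{"rx":0,"ry":0,"rz":0,"dx":0,"dy":-3,"dz":13,"jaw":0},{"rx":0,"ry":0,"rz":0,"dx":0,"dy":-1.5,"dz":12,"jaw":0},{"rx":0,"ry":0,"rz":0,"dx":0,"dy":0,"dz":11,"jaw":0},{"rx":0,"ry":0,"rz":0,"dx":0,"dy":0,"dz":9,"jaw":0},{"rx":0,"ry":0,"rz":0,"dx":0,"dy":0,"dz":7,"jaw":0}], force=40)

```text
clock: 8.37
ee_pos: [0.5334, -0.09, 0.117]
eef_rot: [1.0, 0.007, -0.0, -0.0]
contact_force: [-0.6, 0.3, -2.4]
gripper_width: 0.0137
gripper_force: 39.0
```

Call:
carry_out(motion=[{"rx":0,"ry":0,"rz":0,"dx":0,"dy":0,"dz":5,"jaw":0},{"rx":0,"ry":0,"rz":0,"dx":0,"dy":0,"dz":3,"jaw":0},{"rx":0,"ry":0,"rz":0,"dx":0,"dy":0,"dz":1,"jaw":0},{"rx":0,"ry":0,"rz":0,"dx":0,"dy":0,"dz":0,"jaw":0},{"rx":0,"ry":0,"rz":0,"dx":0,"dy":0,"dz":0,"jaw":0}], force=40)

```text
clock: 8.78
ee_pos: [0.5339, -0.0906, 0.1097]
eef_rot: [1.0, 0.007, 0.0, 0.0]
contact_force: [-0.2, 0.2, -2.9]
gripper_width: 0.0137
gripper_force: 39.0
```

Run:
```python
from h import *
s=bot.state();print(s['clock'],s['ee_pos'],R.from_quat(s['eef_rot']).as_matrix().round(4).tolist())
d=grab('wrist','w6');sc=grab('scene','s6');t=grab('top','t6')
k=1.5625;g=cv2.resize(d['image'][:,:,::-1],(800,600),interpolation=cv2.INTER_CUBIC)
c=cv2.resize(t['image'][150:220,190:290,::-1],(400,280),interpolation=cv2.INTER_CUBIC)
e=cv2.resize(sc['image'][160:230,190:290,::-1],(400,280),interpolation=cv2.INTER_CUBIC)
out=np.zeros((600,800,3),np.uint8);out[:320,:]=cv2.resize(g[160:480],(800,320));out[320:,:400]=c;out[320:,400:]=e
cv2.imwrite('pics/m6.png',out)
```

```text
8.7833 [ 0.53394088 -0.09062293  0.10969072] [[0.9999, 0.0141, 0.0007], [0.0141, -0.9999, -0.0002], [0.0007, 0.0002, -1.0]]
```

View pics/m6.png

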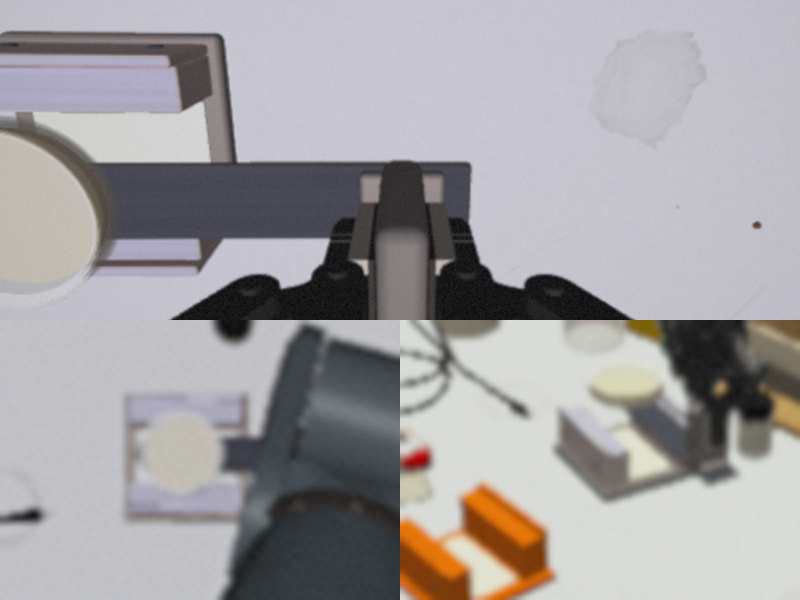

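The top inset shows the dish (182,452) centred over the stand (186,456) to within about 2 mm once height parallax is allowed for. The scene inset shows it level above the rails. Quick numeric check of the slot's cross position.

Run:
```python
from h import *
v=load('w6');k=1.5625;t=load('t6')
W=lambda p:(p[0]/k,p[1]/k);T=lambda p:(p[0]/4+190,(p[1]-320)/4+150)
a=atz(v,W((180,271)),.045);print('upper rail near inner corner',a.round(4),'-> seat',(a+[-.024,.045,0]).round(4))
print('base upper corner',atz(v,W((221,195)),.01).round(4))
print('blade edges x',atz(v,W((300,323)),.0732).round(4),atz(v,W((300,398)),.0732).round(4))
print('top: dish',atz(t,T((182,452)),.0732+.016).round(4),'stand rails',atz(t,T((186,455)),.045).round(4))
```

```text
upper rail near inner corner [ 5.589e-01 -3.000e-04  4.500e-02] -> seat [0.5349 0.0447 0.045 ]
base upper corner [ 0.5859 -0.007   0.01  ]
blade edges x [ 0.5476 -0.0536  0.0732] [ 0.5176 -0.0522  0.0732]
top: dish [0.5303 0.0421 0.0892] stand rails [0.5314 0.041  0.045 ]
```

Call:
carry_out(motion=[{"rx":0,"ry":0,"rz":0,"dx":0.5,"dy":0,"dz":1,"jaw":0},{"rx":0,"ry":0,"rz":0,"dx":0.5,"dy":0,"dz":3,"jaw":0},{"rx":0,"ry":0,"rz":0,"dx":0,"dy":0,"dz":4,"jaw":0},{"rx":0,"ry":0,"rz":0,"dx":0,"dy":0,"dz":5,"jaw":0},{"rx":0,"ry":0,"rz":0,"dx":0,"dy":0,"dz":4,"jaw":0},{"rx":0,"ry":0,"rz":0,"dx":0,"dy":0,"dz":3,"jaw":0},{"rx":0,"ry":0,"rz":0,"dx":0,"dy":0,"dz":2,"jaw":0},{"rx":0,"ry":0,"rz":0,"dx":0,"dy":0,"dz":1,"jaw":0}], force=40)

```text
clock: 9.6
ee_pos: [0.5346, -0.0905, 0.0858]
eef_rot: [1.0, 0.007, -0.0, -0.0]
contact_force: [0.2, 0.1, -3.1]
gripper_width: 0.0135
gripper_force: 39.0
```

Call:
carry_out(motion=[{"rx":0,"ry":0,"rz":0,"dx":0,"dy":0,"dz":1,"jaw":0},{"rx":0,"ry":0,"rz":0,"dx":0,"dy":0,"dz":1,"jaw":0},{"rx":0,"ry":0,"rz":0,"dx":0,"dy":0,"dz":1,"jaw":0},{"rx":0,"ry":0,"rz":0,"dx":0,"dy":0,"dz":1,"jaw":0},{"rx":0,"ry":0,"rz":0,"dx":0,"dy":0,"dz":1,"jaw":0},{"rx":0,"ry":0,"rz":0,"dx":0,"dy":0,"dz":1,"jaw":0},{"rx":0,"ry":0,"rz":0,"dx":0,"dy":0,"dz":1,"jaw":0},{"rx":0,"ry":0,"rz":0,"dx":0,"dy":0,"dz":1,"jaw":0}], force=40)

```text
clock: 10.27
ee_pos: [0.5348, -0.0905, 0.0783]
eef_rot: [1.0, 0.007, 0.0, 0.0]
contact_force: [0.3, 1.4, -2.4]
gripper_width: 0.0131
gripper_force: 39.1
```

Call:
carry_out(motion=[{"rx":0,"ry":0,"rz":0,"dx":0,"dy":0,"dz":1.5,"jaw":0},{"rx":0,"ry":0,"rz":0,"dx":0,"dy":0,"dz":2,"jaw":0},{"rx":0,"ry":0,"rz":0,"dx":0,"dy":0,"dz":2,"jaw":0},{"rx":0,"ry":0,"rz":0,"dx":0,"dy":0,"dz":1.5,"jaw":0},{"rx":0,"ry":0,"rz":0,"dx":0,"dy":0,"dz":1,"jaw":0},{"rx":0,"ry":0,"rz":0,"dx":0,"dy":0,"dz":0,"jaw":0},{"rx":0,"ry":0,"rz":0,"dx":0,"dy":0,"dz":0,"jaw":0}], force=40)

```text
clock: 10.85
ee_pos: [0.5347, -0.0905, 0.0702]
eef_rot: [1.0, 0.007, -0.0, -0.0]
contact_force: [0.2, -0.6, -1.6]
gripper_width: 0.0133
gripper_force: 39.1
```

Run:
```python
from h import *
s=bot.state();print(s['clock'],s['ee_pos'],s['contact_force'].round(2))
d=grab('wrist','w7');t=grab('top','t7')
# dish centroid by colour in top pictures
for n in('t6','t7'):
    im=load(n)['image'][165:205,215:262].astype(int);m=(im[...,0]-im[...,2]>12)&(im.sum(2)>450)
    y,x=np.nonzero(m);print(n,len(x),x.mean()+215,y.mean()+165, np.ptp(x),np.ptp(y), atz(load(n),(x.mean()+215,y.mean()+165),.089 if n=='t6' else .060).round(4))
```

```text
10.85 [ 0.53470799 -0.09047343  0.07023567] [ 0.19 -0.59 -1.55]
t6 168 234.88095238095238 182.83928571428572 19 15 [0.5308 0.0441 0.089 ]
t7 171 235.17543859649123 183.35672514619884 20 15 [0.5314 0.0445 0.06  ]
```

The dish is on the rails: the top view shows it about 3 mm from the stand's centre, and the load has left the blade. Now I draw the blade out along tool +y.

Call:
carry_out(motion=[{"rx":0,"ry":0,"rz":0,"dx":0,"dy":3,"dz":0,"jaw":0},{"rx":0,"ry":0,"rz":0,"dx":0,"dy":6,"dz":0,"jaw":0},{"rx":0,"ry":0,"rz":0,"dx":0,"dy":9,"dz":0,"jaw":0},{"rx":0,"ry":0,"rz":0,"dx":0,"dy":12,"dz":0,"jaw":0},{"rx":0,"ry":0,"rz":0,"dx":0,"dy":14,"dz":0,"jaw":0},{"rx":0,"ry":0,"rz":0,"dx":0,"dy":15,"dz":0,"jaw":0},{"rx":0,"ry":0,"rz":0,"dx":0,"dy":15,"dz":0,"jaw":0},{"rx":0,"ry":0,"rz":0,"dx":0,"dy":14,"dz":0,"jaw":0}], force=40)

```text
clock: 11.62
ee_pos: [0.5358, -0.1806, 0.0703]
eef_rot: [1.0, 0.007, 0.0, 0.0]
contact_force: [-1.1, 0.4, -1.3]
gripper_width: 0.0132
gripper_force: 39.1
```

Call:
carry_out(motion=[{"rx":0,"ry":0,"rz":0,"dx":0,"dy":11,"dz":0,"jaw":0},{"rx":0,"ry":0,"rz":0,"dx":0,"dy":7,"dz":0,"jaw":0},{"rx":0,"ry":0,"rz":0,"dx":0,"dy":4,"dz":2,"jaw":0},{"rx":0,"ry":0,"rz":0,"dx":0,"dy":0,"dz":4,"jaw":0},{"rx":0,"ry":0,"rz":0,"dx":0,"dy":0,"dz":6,"jaw":0},{"rx":0,"ry":0,"rz":0,"dx":0,"dy":0,"dz":6,"jaw":0},{"rx":0,"ry":0,"rz":0,"dx":0,"dy":0,"dz":4,"jaw":0},{"rx":0,"ry":0,"rz":0,"dx":0,"dy":0,"dz":2,"jaw":0}], force=40)

```text
clock: 12.28
ee_pos: [0.5359, -0.1998, 0.0453]
eef_rot: [1.0, 0.007, -0.001, -0.0]
contact_force: [0.8, 0.3, -1.9]
gripper_width: 0.0134
gripper_force: 39.1
```

Call:
carry_out(motion=[{"rx":0,"ry":0,"rz":0,"dx":0,"dy":0,"dz":1,"jaw":0},{"rx":0,"ry":0,"rz":0,"dx":0,"dy":0,"dz":1,"jaw":0},{"rx":0,"ry":0,"rz":0,"dx":0,"dy":0,"dz":1,"jaw":0},{"rx":0,"ry":0,"rz":0,"dx":0,"dy":0,"dz":1,"jaw":0},{"rx":0,"ry":0,"rz":0,"dx":0,"dy":0,"dz":1,"jaw":0},{"rx":0,"ry":0,"rz":0,"dx":0,"dy":0,"dz":0,"jaw":0},{"rx":0,"ry":0,"rz":0,"dx":0,"dy":0,"dz":0,"jaw":0}], force=40)

```text
clock: 12.87
ee_pos: [0.5363, -0.2005, 0.0413]
eef_rot: [1.0, 0.007, 0.0, 0.0]
contact_force: [-0.1, 0.2, -2.1]
gripper_width: 0.0135
gripper_force: 39.1
```

Call:
carry_out(motion=[{"rx":0,"ry":0,"rz":0,"dx":0,"dy":0,"dz":0.5,"jaw":0},{"rx":0,"ry":0,"rz":0,"dx":0,"dy":0,"dz":0.5,"jaw":0},{"rx":0,"ry":0,"rz":0,"dx":0,"dy":0,"dz":0,"jaw":0},{"rx":0,"ry":0,"rz":0,"dx":0,"dy":0,"dz":0,"jaw":0}], force=40)

```text
clock: 13.2
ee_pos: [0.5364, -0.2005, 0.0406]
eef_rot: [1.0, 0.007, 0.0, 0.0]
contact_force: [-1.3, 0.4, 3.5]
gripper_width: 0.0136
gripper_force: 39.8
```

Contact with the desk (force went from −2 N to +3.5 N). I release slowly, then rise.

Call:
carry_out(motion=[{"rx":0,"ry":0,"rz":0,"dx":0,"dy":0,"dz":0,"jaw":15},{"rx":0,"ry":0,"rz":0,"dx":0,"dy":0,"dz":0,"jaw":18},{"rx":0,"ry":0,"rz":0,"dx":0,"dy":0,"dz":0,"jaw":24},{"rx":0,"ry":0,"rz":0,"dx":0,"dy":0,"dz":0,"jaw":32},{"rx":0,"ry":0,"rz":0,"dx":0,"dy":0,"dz":0,"jaw":40},{"rx":0,"ry":0,"rz":0,"dx":0,"dy":0,"dz":0,"jaw":50},{"rx":0,"ry":0,"rz":0,"dx":0,"dy":0,"dz":0,"jaw":60},{"rx":0,"ry":0,"rz":0,"dx":0,"dy":0,"dz":0,"jaw":60}])

```text
clock: 13.87
ee_pos: [0.5363, -0.2005, 0.0403]
eef_rot: [1.0, 0.007, 0.0, -0.0]
contact_force: [0.2, 0.3, 1.0]
gripper_width: 0.0599
gripper_force: 0.0
```

Call:
carry_out(motion=[{"rx":0,"ry":0,"rz":0,"dx":0,"dy":0,"dz":-5,"jaw":60},{"rx":0,"ry":0,"rz":0,"dx":0,"dy":0,"dz":-15,"jaw":60},{"rx":0,"ry":0,"rz":0,"dx":0,"dy":0,"dz":-25,"jaw":60},{"rx":0,"ry":0,"rz":0,"dx":0,"dy":0,"dz":-30,"jaw":60},{"rx":0,"ry":0,"rz":0,"dx":0,"dy":0,"dz":-30,"jaw":60},{"rx":0,"ry":0,"rz":0,"dx":0,"dy":0,"dz":-30,"jaw":60},{"rx":0,"ry":0,"rz":0,"dx":0,"dy":0,"dz":-20,"jaw":60},{"rx":0,"ry":0,"rz":0,"dx":0,"dy":0,"dz":0,"jaw":60}])

```text
clock: 14.53
ee_pos: [0.5379, -0.2012, 0.2002]
eef_rot: [1.0, 0.007, 0.003, 0.002]
contact_force: [0.6, 0.5, 0.9]
gripper_width: 0.0601
gripper_force: 0.0
```

Run:
```python
from h import *
s=bot.state();print(s['clock'],s['ee_pos'],s['contact_force'].round(2),s['gripper_width'])
grab('top','t8');v=grab('wrist','w8')
for n in('t7','t8'):
    im=load(n)['image'][165:205,215:262].astype(int);m=(im[...,0]-im[...,2]>12)&(im.sum(2)>450)
    y,x=np.nonzero(m);print(n,len(x),x.mean()+215,y.mean()+165,atz(load(n),(x.mean()+215,y.mean()+165),.060).round(4))
# dark blade in wrist view: fit its rectangle
im=v['image'].astype(int);P=proj(v,[[.5364,-.2005+a,.004] for a in(.09,.165)]);print(P.round(0).tolist())
for a in(.03,.09,.13):
    p=proj(v,[[.536,-.2+a,.004]])[0].astype(int);col=im[max(0,p[1]-60):p[1]+60,p[0]].sum(1);r=np.nonzero(col<300)[0]
    if len(r):print(a,[atz(v,(p[0],max(0,p[1]-60)+q),.004).round(4)[:2].tolist() for q in(r[0],r[-1])],len(r))
# dish in wrist view
m=((im[...,0]-im[...,2])>15)&(im.sum(2)>450);m[:, 200:]=0
y,x=np.nonzero(m);print('dish px',len(x),x.min() if len(x) else None,x.max() if len(x) else None)
if len(x):print(atz(v,(x.mean(),y.mean()),.06).round(4))
```

```text
14.5333 [ 0.53788654 -0.20121715  0.20019266] [0.59 0.45 0.87] 0.060082090176863966
t7 171 235.17543859649123 183.35672514619884 [0.5314 0.0445 0.06  ]
t8 184 235.64673913043478 183.39673913043478 [0.5313 0.043  0.06  ]
[[171.0, 168.0], [99.0, 167.0]]
0.03 [[0.5498, -0.1693], [0.5217, -0.1689]] 27
0.09 [[0.549, -0.11], [0.5209, -0.1081]] 27
0.13 [[0.5484, -0.0707], [0.5192, -0.0677]] 28
dish px 82 0 170
[ 0.5077 -0.01    0.06  ]
```

The dish stayed within about 2 mm of the stand's centre. The blade's width and place fit it lying flat on the desk, and the gripper is clear.

```bash
python3 -c "
from bench import bot
print(bot.job_done())"
```

```text
the job is handed in; nothing more can be done
None
```

The job is handed in at about 15 s on the robot's clock: the dish sits on both rails about 2 mm from the seat's centre by the top camera, the lifter lies flat on the desk and the gripper is clear; the hand-in returned no verdict.

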